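Reject the large paint pot through its gate

ROBOT

A 6-joint arm with a two-finger parallel gripper is mounted at the origin on a cart in front of the work surface, level with it; the furniture and walls round the work are solid. World frame = base frame: x ahead of the robot, y to its left, z up, the work surface at z = 0. Lengths are in mm, angles in degrees, forces in N, time in s.
With the tool pointing down it reaches from about 325 to 900 mm from the base axis. Payload 3.5 kg.
Tool frame: the origin (TCP) lies between the finger pads; the fingertips stand 19 mm ahead of it and the grasp point (between the pads) is the TCP; z points along the fingers, y is the line along which they close (so a half turn about z gives the same grasp; the last joint's range is limited). The gripper opens to 85 mm and grips with 20 to 120 N. Pads are 22 mm wide; open, the fingers measure 114 mm over their backs; the gripper's body (76 mm by 85 mm) begins 54 mm behind the grasp point. The pads swing forward as they close: fully open they stand 13 mm farther back than shut.
Start: joints at [-76.57, 15.837, -1.513, 72.651, 0, 84.076], TCP at [207.12, -589.68, 250.313] pointing down, gripper open.
Joint ranges: [-178.77, 178.77], [-48.84, 107.48], [-61.69, 71.31], [-111.58, 123.2], [-90, 87.43], [-180, 180]. Speed limits (degrees/s): [147.25, 147.25, 180, 180, 180, 180].

INTERFACE

Orientations are given as [roll, pitch, yaw] about the fixed x, y, z axes, in that order (R = Rz(yaw) Ry(pitch) Rx(roll)).
In Python, from plant import telemetry, imaging, workorder gives the robot as it stands. The module is installed in compiled form; this text tells all that it offers.
- The arm moves only by the tool jog_arm, never from a script. Its argument "increments" is a list of rows, each a list of 3 entries, a list of its own where there are three numbers: the opening, from -1 (shut) to 1 (fully open), then the shift along the tool's x, y, z in m, then the turn, a rotation vector about the tool's x, y, z in rad. In form: [[claw, [dx, dy, dz], [rx, ry, rz]], ...]. A call has 1 to 10 rows; each row is the pose to reach, as a shift and turn from the pose commanded when the call began, along the tool's axes at that moment; what a row does not reach only later rows make up. A row lasts 1/12 s, in which the tool goes at most 41.7 mm and 7.16 degrees, less where a joint would pass 70% of its speed; a pose out of reach is approached as far as the arm can. A call with a gripper value outside its range is refused whole. The fingers move at their own pace and stop on an object; "force" is the grip in N (left out, the last holds). Time passes only in rows, so rows that repeat a pose let the fingers close. It gives the time, the measured TCP pose, the force, the opening and the grip force at its end, in the units of the state.
- telemetry.state(): the state, without advancing time (a new reading comes with each control period).
- imaging.grab_frame(name): name is "side" or "top" or "wrist"; returns the picture (400x640x3 uint8, red, green, blue); there is no depth.
- imaging.camera_info(name): a dict with "vfov" (degrees; the focal length in pixels is half the picture's height over the tangent of half this angle, whatever the lens; pixels are square), "cx", "cy" (the principal point, pixels), "dist_coeffs" ([k1, k2, p1, p2, k3] as OpenCV has them; the pictures are not rectified), "R" (3x3) and "t" (3): a world point X has camera coordinates R X + t. Camera axes: x right, y down, z forward; pixel columns grow to the right and rows downward; lengths in mm; the calibration is good to about 2 mm. A picture is of the moment at which its call begins: read the wrist's pose just before it. camera_info takes no time and is no camera call; for the wrist camera it gives the pose at the moment of the call.
- workorder.job_done(): hands the job in; it is judged then, once.
The state is a dict: "time": time; "joint_positions": joint angles; "qvel": joint speeds; "joint_torque": joint torques, N m; "eef_pos": TCP position; "eef_rot": TCP orientation; "ft_force": force on the tool from outside, world axes, zero at the start; "wrist_torque": the same for the moment, N m; "gripper_width": finger opening in mm; "gripper_force": force on a finger pad.
Only numpy, scipy, OpenCV 4.12 (cv2) and the standard library are available. Lean on these libraries where they do the work, as an engineer would, in place of code of your own. Each camera call takes 0.05 s, during which the arm holds its last target. There are 200 camera calls.

TASK

The paint in the larger of the two pots on the plywood rack has gone bad: turn the knob of its lane's gate fully open, push the pot along the lane and off the end so that it drops into the grey reject box, without lifting it, then turn the gate fully closed again. Leave the smaller pot, the other gate, the reject box and the other things where they are.

Things in the scene. Friction and masses are not known exactly. Their poses are not given: they have to be found in the camera images.
- rack: Fixed plywood rack, 200 (x) x 150 (y) x 65 mm high; origin on the desk under its centre. Two lanes run along y, centre lines at x = -40 (near) and +40 mm (far), 46 mm wide between lips 4 mm thick, 8 mm high; lane floor 65 mm above the desk. Pots leave at the +y edge (y = 75 mm), past swing gates on the line y = 57 mm; the -y end is open. Pots start 80 to 100 mm behind the gate line.
- gate_near (a joint): Near lane's gate, pivot at rack x = -83, y = 57 mm. Opens clockwise from above (arm from rack +x to -y), rad: 0 = closed (arm across the lane, on a stop), 1.5 = fully open (arm beside the lane, pointing to rack -y; lane clear only above 1.3). A pot pushed on the closed arm cannot open it. Friction 0.04 N m, stays where left. Arm 59 mm long, 8 thick, 12 to 24 mm above lane floor.
- gate_far (a joint): Far lane's gate, pivot at rack x = 83, y = 57 mm. Opens counter-clockwise from above (arm from rack -x to -y), rad: 0 = closed (arm across the lane, on a stop), 1.5 = fully open (arm beside the lane, pointing to rack -y; lane clear only above 1.3). A pot pushed on the closed arm cannot open it. Friction 0.04 N m, stays where left. Arm 59 mm long, 8 thick, 12 to 24 mm above lane floor.
- gate_near_grip (a point): Knob of the near gate. Origin on the pivot axis, 45 mm above the lane floor (110 mm above the desk). The wing to grip is a black bar 40 mm long, 12 thick, reaching 31 to 54 mm above the lane floor, in line with the arm. The point turns with the gate: x along the wing, y across its 12 mm, z up. The arm points along the point's +x.
- gate_far_grip (a point): Knob of the far gate. Origin on the pivot axis, 45 mm above the lane floor (110 mm above the desk). The wing to grip is a black bar 40 mm long, 12 thick, reaching 31 to 54 mm above the lane floor, in line with the arm. The point turns with the gate: x along the wing, y across its 12 mm, z up. The arm points along the point's -x.
- pot_large_mid (a point): Middle of the larger, rejected paint pot: 42 x 38 x 46 mm tall, round waist 34 mm across, domed lid 38 mm across with a small tab; this point is 23 mm above its underside on its axis, z along the axis. About 35 g. It stands upright in one of the two lanes, which one varies.
- pot_small: The smaller paint pot, 40 x 36 x 38 mm tall, same shape, standing in the other lane; origin at the centre of its underside.
- reject_box: Grey open plastic box, 190 (x) x 110 (y) x 52 mm high, walls 4 mm, inner floor 22 mm above the desk, about 0.6 kg, loose; origin under its centre. It stands across the exits of both lanes, its near wall a few mm from the rack's +y edge and 13 mm lower than the lane floor. A scrapped figure (35 x 22 x 12 mm) lies in it.
- brush: Wooden paint brush, 110 mm long, 8 mm thick, lying on the 26 mm strip between the two lanes, along them; origin at the middle of its underside.
- dropper: Dropper bottle with black cap, 25 mm across, 74 mm tall, standing on the desk on the robot's side of the rack; origin at its underside.
- pot_large: The larger, rejected pot itself; origin at the centre of its underside, z along its axis (see pot_large_mid).
There are look-alikes about, which are no part of the job. What is shaped like the pot_large but black, green or purple is not meant.

How it is judged:
By the outcome, as a careful person would: the job done as asked, in the order asked, and still so for the second after the job is handed in, with the robot touching nothing.
It also fails if it takes over 72 s, if anything falls off the work surface, if the arm or the gripper's body presses on something with over 40 N, if the wrist force passes 120 N, or if a joint passes its speed limit or range.

## Working session

There is one attempt and no reset: what is moved stays moved. The work goes in short steps, Python scripts to look and compute and a tool call to move; the robot and the scene stay as the last step left them, time stands still between calls to the robot, and variables do not carry over. Pictures are saved under pics/ and viewed, at most 10 in all, crops included, and the job is handed in when it is done.

Besides the shell and the picture viewer there is one more tool, called after "Emit:" as a command line: name --argument value ..., lists and objects as JSON in quotes. jog_arm: Moves the arm, as the interface text tells. Its arguments: {"type":"object","properties":{"increments":{"type":"array"},"force":{"type":"number"}},"required":["increments"]}

```bash
mkdir -p pics
python3 - <<'E'
from plant import telemetry, imaging
import cv2, numpy as np
for n in ("side","top"):
    i=imaging.camera_info(n); print(n,i)
    cv2.imwrite(f"pics/{n}0.png",imaging.grab_frame(n)[:,:,::-1])
print(telemetry.state())
E
```

```text
side {'vfov': 54.48732567561392, 'cx': 317.60587169523865, 'cy': 201.16904976742848, 'dist_coeffs': array([0.00149498, 0.        , 0.        , 0.        , 0.        ]), 'R': array([[ 0.99347216, -0.11345442,  0.01188088],
       [-0.05236016, -0.54605295, -0.83611279],
       [ 0.10134828,  0.83003269, -0.5484289 ]]), 't': array([-545.13424509,  144.73603649,  790.29190387])}
top {'vfov': 42.035226823556634, 'cx': 325.13839257527934, 'cy': 198.4551567450906, 'dist_coeffs': array([-0.03121101,  0.        ,  0.        ,  0.        ,  0.        ]), 'R': array([[-0.0139919 , -0.99966499, -0.02177451],
       [-0.98650504,  0.01735397, -0.1628086 ],
       [ 0.16313194,  0.01920266, -0.98641737]]), 't': array([  73.97216017,  540.69486944, 1048.02213449])}
{'time': 0.1, 'joint_positions': array([-7.65710469e+01,  1.58747051e+01, -1.59097617e+00,  7.26520304e+01,
        1.38357384e-03,  8.40748356e+01]), 'qvel': array([ 0.12837175, -0.03813597,  0.29437795,  0.03867324,  0.00363211,
       -0.07784853]), 'joint_torque': array([-2.15951331e-04, -4.46708322e+01,  2.96127874e+01,  8.48170632e-03,
       -1.34600664e-04, -5.10548105e-06]), 'eef_pos': array([ 206.95751414, -589.01468474,  249.25462056]), 'eef_rot': array([-1.79883060e+02, -1.35274856e-02,  1.93541022e+01]), 'ft_force': array([-0.00279981, -1.07658846, -1.30603398]), 'wrist_torque': array([ 0.00753063,  0.0505746 , -0.03356696]), 'gripper_force': 0.0, 'gripper_width': 85.53473285711081}
```

View pics/top0.png

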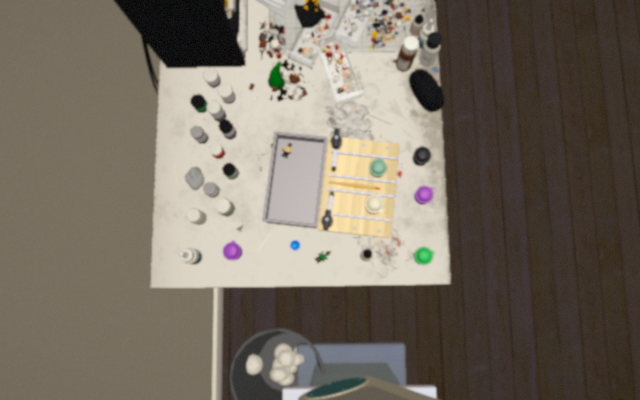

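View pics/side0.png

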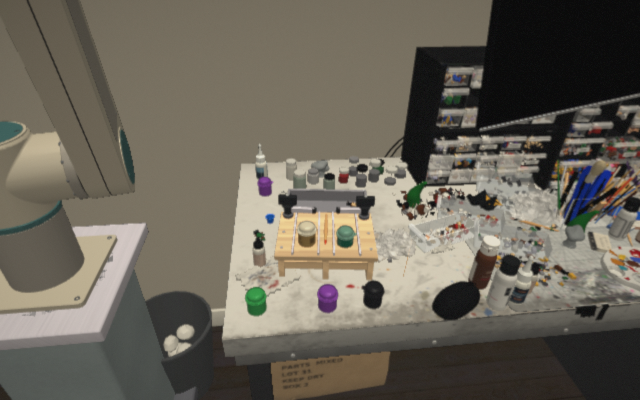

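The rack spans about (322–398, 137–237) in the top view. A teal pot sits in the far lane at (377,168) and a cream pot in the near lane at (374,205), with knobs at (336,138) and (327,220). I'll zoom in on both views to compare the pot sizes.

Run:
```python
import cv2, numpy as np
t=cv2.imread("pics/top0.png")[120:250,255:415]; s=cv2.imread("pics/side0.png")[180:285,245:405]
o=np.vstack([cv2.resize(a,None,fx=s_,fy=s_,interpolation=cv2.INTER_CUBIC) for a,s_ in ((t,0+2.5),(s,2.5))])
a=cv2.resize(t,None,fx=5,fy=4.6,interpolation=cv2.INTER_CUBIC)
cv2.imwrite("pics/topc.png",cv2.resize(t,(738,600),interpolation=cv2.INTER_CUBIC))
cv2.imwrite("pics/sidec.png",cv2.resize(s,(800,525),interpolation=cv2.INTER_CUBIC))
```

```text
(no output)
```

View pics/topc.png

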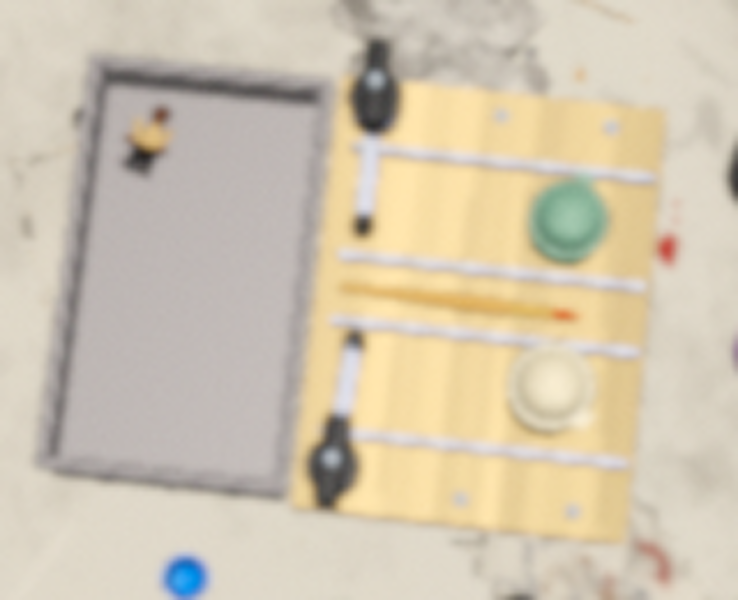

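View pics/sidec.png

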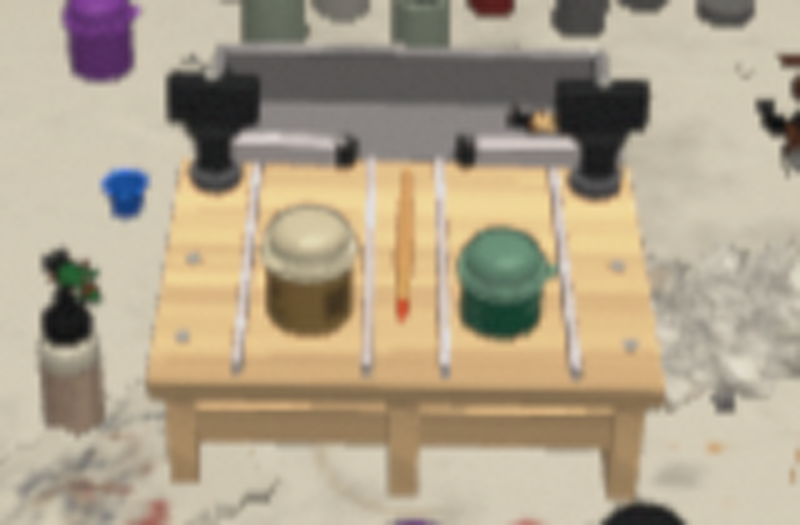

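Both views show the cream pot in the near lane as the larger: it is 130 px tall against 110 in the side crop, and wider from the top. So I need the near gate, whose knob is at crop (332,462). Next I'll measure the rack pose, knob and pot.

```bash
cat > h.py <<'E'
import cv2, numpy as np
from plant import imaging
def cam(n):
    i=imaging.camera_info(n); f=200/np.tan(np.radians(i["vfov"]/2))
    return np.array([[f,0,i["cx"]],[0,f,i["cy"]],[0,0,1]]),np.array(i["dist_coeffs"]),np.array(i["R"]),np.array(i["t"])
def cast(c,px,z):
    K,d,R,t=c; u=cv2.undistortPoints(np.float64(px).reshape(-1,1,2),K,d)[:,0]
    r=np.c_[u,np.ones(len(u))]@R; C=-R.T@t
    return C+r*((z-C[2])/r[:,2])[:,None]
def proj(c,X):
    K,d,R,t=c; return cv2.projectPoints(np.float64(X).reshape(-1,1,3),cv2.Rodrigues(R)[0],t,K,d)[0][:,0]
E
python3 - <<'E'
from h import *
np.set_printoptions(precision=1,suppress=True)
c=cam("top"); s=cam("side")
im=cv2.imread("pics/top0.png"); hsv=cv2.cvtColor(im,cv2.COLOR_BGR2HSV)
m=cv2.inRange(hsv,(12,60,120),(32,255,255)); m[:, :300]=0; m[:,415:]=0; m[:125]=0;m[245:]=0
m=cv2.morphologyEx(m,cv2.MORPH_OPEN,np.ones((2,2)))
m=cv2.morphologyEx(m,cv2.MORPH_CLOSE,np.ones((9,9)))
k=max(cv2.findContours(m,0,2)[0],key=cv2.contourArea)
P=cast(c,k.reshape(-1,2),65)[:,:2].astype(np.float32)
r=cv2.minAreaRect(P); print("rack",r, cv2.boxPoints(r))
f=lambda p:(np.array(p)/4.6125+[255,120]-0.4)
print("top corners", cast(c,[f(p) for p in [(666,105),(627,543),(293,505)]],65)[:,:2])
print("lip ends z73",cast(c,[f(p) for p in [(655,178),(645,286),(638,352),(627,463)]],73)[:,:2])
print("knobs z119",cast(c,[f((333,462)),f((375,88))],119)[:,:2])
print("cream lid z108", cast(c,[f((551,388))],108),"teal z100",cast(c,[f((569,218))],100))
g=lambda p:(np.array(p)/5+[245,180]-0.4)
print("side corners z65",cast(s,[g(p) for p in [(150,385),(662,392),(632,165),(182,162)]],65)[:,:2])
print("side knob wing top mid z119",cast(s,[g((213,73)),g((602,82))],119)[:,:2])
print("box corners z52",cast(c,[f(p) for p in [(92,60),(335,80),(290,497),(40,465)]],52)[:,:2])
E
```

```text
rack ((561.3787231445312, -7.355506896972656), (150.3336944580078, 199.72531127929688), 82.6269760131836) [[452.7 -69.1]
 [650.8 -94.7]
 [670.1  54.4]
 [472.   80. ]]
top corners [[654.8 -91.3]
 [456.1 -66.7]
 [475.4  80.3]]
lip ends z73 [[618.9 -84.1]
 [569.7 -77.8]
 [540.  -73.6]
 [490.6 -67.1]]
knobs z119 [[487.6  61.4]
 [650.   40.8]]
cream lid z108 [[519.2 -32.1 108. ]] teal z100 [[595.2 -42.7 100. ]]
side corners z65 [[457.1 -72. ]
 [651.1 -95.5]
 [674.2  54.1]
 [474.5  75.8]]
side knob wing top mid z119 [[489.3  63.1]
 [653.2  40.3]]
box corners z52 [[685.2 171.5]
 [673.3  59. ]
 [480.4  82. ]
 [496.7 194.6]]
```

```bash
cat >> h.py <<'E'
from plant import telemetry
from scipy.spatial.transform import Rotation as Ro
O=np.array([561.5,-7.4]); A=np.radians(-7.37)
RX=np.array([np.cos(A),np.sin(A)]); RY=np.array([-np.sin(A),np.cos(A)])
def rack(x,y): return O+x*RX+y*RY
def torack(p): d=np.array(p[:2])-O; return np.array([d@RX,d@RY])
def go(p,rpy):
    s=telemetry.state(); R0=Ro.from_euler("xyz",s["eef_rot"],degrees=True)
    d=R0.inv().apply(np.array(p)-s["eef_pos"])/1000; r=(R0.inv()*Ro.from_euler("xyz",rpy,degrees=True)).as_rotvec()
    print("t",round(s["time"],2),"pos",s["eef_pos"].round(1),"rot",s["eef_rot"].round(1),"rack",torack(s["eef_pos"]).round(1),"w",round(s["gripper_width"],1)); print("shift",d.round(4),"turn",r.round(3))
E
python3 - <<'E'
from h import *
print(rack(-83,57))
go([487.3,60.5,210],[180,0,172.6])
E
```

```text
[486.49745896  59.77602874]
t 0.1 pos [ 207.  -589.   249.3] rot [-179.9   -0.    19.4] rack [-277.  -622.3] w 85.5
shift [ 0.4797 -0.5198  0.0404] turn [-0.    -0.003 -2.675]
```

Emit:
jog_arm --increments '[[0, [0.48, -0.52, 0.04], [0, 0, -2.675]], [0, [0.48, -0.52, 0.04], [0, 0, -2.675]], [0, [0.48, -0.52, 0.04], [0, 0, -2.675]], [0, [0.48, -0.52, 0.04], [0, 0, -2.675]], [0, [0.48, -0.52, 0.04], [0, 0, -2.675]], [0, [0.48, -0.52, 0.04], [0, 0, -2.675]], [0, [0.48, -0.52, 0.04], [0, 0, -2.675]], [0, [0.48, -0.52, 0.04], [0, 0, -2.675]], [0, [0.48, -0.52, 0.04], [0, 0, -2.675]], [0, [0.48, -0.52, 0.04], [0, 0, -2.675]]]' --force 40

```text
time: 0.93
eef_pos: [372.0, -205.7, 226.5]
eef_rot: [-180.0, -0.0, 91.3]
ft_force: [0.5, -0.6, 0.6]
gripper_width: 42.4
gripper_force: 0.0
```

```bash
python3 -c "
from h import *
go([487.3,60.5,210],[180,0,172.6])"
```

```text
t 0.93 pos [ 372.  -205.7  226.5] rot [-180.    -0.    91.3] rack [-162.5 -220.9] w 42.4
shift [0.2635 0.1213 0.0165] turn [ 0.    -0.    -1.419]
```

Emit:
jog_arm --increments '[[0, [0.26, 0.12, 0.016], [0, 0, -1.4]], [0, [0.26, 0.12, 0.016], [0, 0, -1.4]], [0, [0.26, 0.12, 0.016], [0, 0, -1.4]], [0, [0.26, 0.12, 0.016], [0, 0, -1.4]], [0, [0.26, 0.12, 0.016], [0, 0, -1.4]], [0, [0.26, 0.12, 0.016], [0, 0, -1.4]], [0, [0.26, 0.12, 0.016], [0, 0, -1.4]], [0, [0.26, 0.12, 0.016], [0, 0, -1.4]], [0, [0.26, 0.12, 0.016], [0, 0, -1.4]], [0, [0.26, 0.12, 0.016], [0, 0, -1.4]]]'

```text
time: 1.77
eef_pos: [487.3, 55.4, 210.1]
eef_rot: [-180.0, -0.1, 163.1]
ft_force: [-0.4, -0.2, -0.5]
gripper_width: 42.8
gripper_force: 0.0
```

```bash
python3 -c "
from h import *
go([487.3,60.5,210],[180,0,172.6])"
```

```text
t 1.77 pos [487.3  55.4 210.1] rot [-1.800e+02 -1.000e-01  1.631e+02] rack [-81.7  52.7] w 42.8
shift [0.0015 0.0049 0.0001] turn [-0.    -0.001 -0.166]
```

Emit:
jog_arm --increments '[[0, [0.0015, 0.005, 0], [0, 0, -0.1]], [0, [0.0015, 0.005, 0], [0, 0, -0.166]], [0, [0.0015, 0.005, 0], [0, 0, -0.166]], [0, [0.0015, 0.005, 0], [0, 0, -0.166]]]'

```text
time: 2.1
eef_pos: [487.3, 59.5, 210.4]
eef_rot: [-180.0, -0.0, 172.0]
ft_force: [0.4, -0.1, 0.5]
gripper_width: 42.9
gripper_force: 0.0
```

Run:
```python
from h import *
go([487.3,60.5,210],[180,0,172.6])
c=cam("wrist"); im=imaging.grab_frame("wrist")
q=[[*rack(-83,57),119],[*rack(-63,57),119],[*rack(-103,57),119],[*rack(-40,-30),108],[*rack(-100,75),65]]
p=proj(c,q); print(p.round(0), (-c[2].T@c[3]).round(0))
b=im[:,:,::-1].copy()
for x in p: cv2.circle(b,tuple(int(v) for v in x),3,(0,0,255),1)
cv2.imwrite("pics/w1.png",b)
```

```text
t 2.1 pos [487.3  59.5 210.4] rot [-180.   -0.  172.] rack [-82.2  56.8] w 42.9
shift [0.0001 0.001  0.0004] turn [-0.    -0.001 -0.01 ]
[[318. 211.]
 [319. 237.]
 [318. 184.]
 [209. 260.]
 [339. 173.]] [416.  70. 334.]
```

View pics/w1.png

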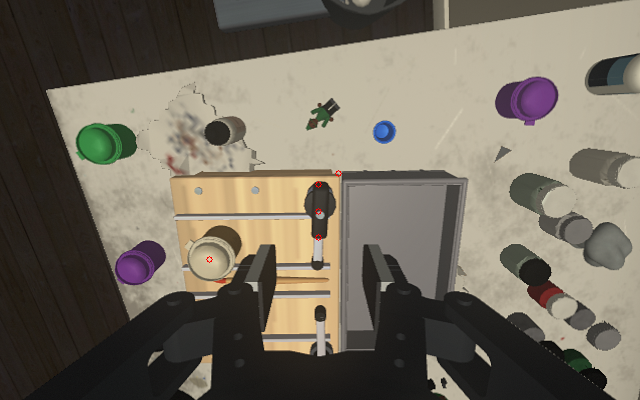

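The projected knob points (318,211), (319,237) and (318,184) fall on the black wing. The lid projection (209,260) falls on the cream pot, so the measurements hold. Next I'll lower onto the knob and grip it.

Emit:
jog_arm --increments '[[0, [0, 0.001, 0.03], [0, 0, -0.01]], [0, [0, 0.001, 0.055], [0, 0, -0.01]], [0, [0, 0.001, 0.075], [0, 0, -0.01]], [0, [0, 0.001, 0.09], [0, 0, -0.01]], [0, [0, 0.001, 0.096], [0, 0, -0.01]], [0, [0, 0.001, 0.096], [0, 0, -0.01]], [-1, [0, 0.001, 0.096], [0, 0, -0.01]], [-1, [0, 0.001, 0.096], [0, 0, -0.01]], [-1, [0, 0.001, 0.096], [0, 0, -0.01]], [-1, [0, 0.001, 0.096], [0, 0, -0.01]]]' --force 40

```text
time: 2.98
eef_pos: [489.2, 59.9, 116.3]
eef_rot: [-179.9, 0.2, 172.7]
ft_force: [0.6, -1.6, 2.0]
gripper_width: 11.1
gripper_force: 42.0
```

Emit:
jog_arm --increments '[[-1, [0, 0, 0], [0, 0, 0]], [-1, [0, 0, 0], [0, 0, 0]]]'

```text
time: 3.15
eef_pos: [489.1, 59.9, 116.2]
eef_rot: [-179.9, 0.2, 172.7]
ft_force: [-0.5, -3.7, 6.0]
gripper_width: 11.4
gripper_force: 42.4
```

Emit:
jog_arm --increments '[[-1, [0, 0, 0], [0, 0, 0.08]], [-1, [0, 0, 0], [0, 0, 0.16]], [-1, [0, 0, 0], [0, 0, 0.24]], [-1, [0, 0, 0], [0, 0, 0.32]], [-1, [0, 0, 0], [0, 0, 0.4]], [-1, [0, 0, 0], [0, 0, 0.48]], [-1, [0, 0, 0], [0, 0, 0.56]], [-1, [0, 0, 0], [0, 0, 0.64]], [-1, [0, 0, 0], [0, 0, 0.72]], [-1, [0, 0, 0], [0, 0, 0.8]]]'

```text
time: 3.98
eef_pos: [488.9, 59.4, 116.3]
eef_rot: [180.0, 0.2, 126.6]
ft_force: [-1.3, -4.7, 7.4]
gripper_width: 11.2
gripper_force: 42.6
```

Emit:
jog_arm --increments '[[-1, [0, 0, 0], [0, 0, 0.08]], [-1, [0, 0, 0], [0, 0, 0.16]], [-1, [0, 0, 0], [0, 0, 0.24]], [-1, [0, 0, 0], [0, 0, 0.32]], [-1, [0, 0, 0], [0, 0, 0.4]], [-1, [0, 0, 0], [0, 0, 0.48]], [-1, [0, 0, 0], [0, 0, 0.56]], [-1, [0, 0, 0], [0, 0, 0.64]], [-1, [0, 0, 0], [0, 0, 0.71]], [-1, [0, 0, 0], [0, 0, 0.71]]]'

```text
time: 4.82
eef_pos: [488.3, 59.2, 116.2]
eef_rot: [179.9, 0.2, 86.1]
ft_force: [-2.4, -5.0, 8.0]
gripper_width: 11.2
gripper_force: 42.9
```

Emit:
jog_arm --increments '[[-1, [0, 0, 0], [0, 0, 0.01]], [-0.3, [0, 0, 0], [0, 0, 0.01]], [-0.3, [0, 0, 0], [0, 0, 0]], [-0.3, [0, 0, 0], [0, 0, 0]], [-0.3, [0, 0, -0.02], [0, 0, 0]], [-0.3, [0, 0, -0.05], [0, 0, 0]], [-0.3, [0, 0, -0.08], [0, 0, 0]], [-0.3, [0, 0, -0.1], [0, 0, 0]], [-0.3, [0, 0, -0.1], [0, 0, 0]]]'

```text
time: 5.57
eef_pos: [491.1, 60.8, 219.6]
eef_rot: [179.5, -0.1, 86.2]
ft_force: [-0.0, 0.6, -0.2]
gripper_width: 30.4
gripper_force: 0.0
```

Run:
```python
from h import *
go([*rack(-40,-95),180],[180,0,172.6])
c=cam("wrist"); im=imaging.grab_frame("wrist")
b=im[:,:,::-1].copy()
for x in proj(c,[[*rack(-83,57),119],[*rack(-83,0),85],[*rack(-40,-30),108]]): print(x); cv2.circle(b,tuple(int(v) for v in x),3,(0,0,255),1)
cv2.imwrite("pics/w2.png",b)
```

```text
t 5.57 pos [491.1  60.8 219.6] rot [ 1.795e+02 -1.000e-01  8.620e+01] rack [-78.6  58.6] w 30.4
shift [-0.1558  0.0286  0.0396] turn [ 0.008  0.006 -1.508]
[311.3786231 211.4041146]
[308.41772399 259.16263591]
[355.48283735 305.36484833]
```

View pics/w2.png

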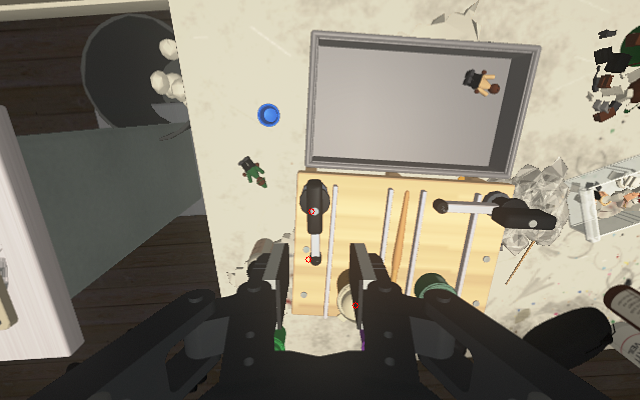

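The near gate arm now points along the lane (pivot (314,211), tip (316,261)), with the lane clear and the pot still standing at about (347,300). I'll quantify the gate angle.

Run:
```python
from h import *
c=cam("wrist"); im=cv2.imread("pics/w2.png")
g=cv2.cvtColor(im,cv2.COLOR_BGR2GRAY)
# white arm mask
m=np.zeros_like(g); m[236:258,306:326]=255
hsv=cv2.cvtColor(im,cv2.COLOR_BGR2HSV); w=((hsv[:,:,1]<45)&(hsv[:,:,2]>120)&(m>0))
ys,xs=np.nonzero(w); P=cast(c,np.c_[xs,ys],89); R=np.array([torack(p) for p in P])
v=cv2.fitLine(R.astype(np.float32),cv2.DIST_L2,0,.01,.01).ravel(); print("white arm",len(R),v,"deg from -y",np.degrees(np.arctan2(-v[0]*np.sign(v[1]),abs(v[1]))))
k=((g<70)); k[:178]=0;k[268:]=0;k[:,:296]=0;k[:,332:]=0
for y in range(182,266,6):
    x=np.nonzero(k[y])[0]; x2=np.nonzero(w[y])[0]
    print(y,(x.min(),x.max()) if len(x) else None,(x2.min(),x2.max()) if len(x2) else None)
a,b=[torack(p) for p in (cast(c,[(314,211)],119)[0],cast(c,[(316,261)],87)[0])]; d=b-a
print(a,b,np.degrees(np.arctan2(d[0],-d[1])))
```

```text
white arm 188 [ 3.4066718e-02 -9.9941957e-01 -8.0468170e+01  1.5421905e+01] deg from -y 1.9522567
182 (np.int64(308), np.int64(321)) None
188 (np.int64(307), np.int64(321)) None
194 (np.int64(302), np.int64(327)) None
200 (np.int64(307), np.int64(322)) None
206 (np.int64(301), np.int64(328)) None
212 (np.int64(306), np.int64(322)) None
218 (np.int64(308), np.int64(321)) None
224 (np.int64(308), np.int64(321)) None
230 (np.int64(308), np.int64(321)) None
236 None (np.int64(311), np.int64(318))
242 None (np.int64(311), np.int64(318))
248 None (np.int64(306), np.int64(318))
254 None (np.int64(311), np.int64(319))
260 (np.int64(311), np.int64(320)) None
[-82.65724284  57.9290426 ] [-77.83964881   0.4812465 ] 4.793629694063835
```

```bash
cat >> h.py <<'E'
def tilted(deg): return (Ro.from_rotvec(np.radians(deg)*np.array([*RX,0]))*Ro.from_euler("xyz",[180,0,172.63],degrees=True)).as_euler("xyz",degrees=True)
E
python3 -c "
from h import *
go([*rack(-40,-86),170],tilted(20))"
```

```text
t 5.62 pos [489.8  60.8 217.3] rot [ 1.797e+02 -1.000e-01  8.620e+01] rack [-79.9  58.4] w 30.2
shift [-0.1466  0.0306  0.0473] turn [-0.275  0.266 -1.491]
```

Emit:
jog_arm --increments '[[-1, [-0.04, 0.01, 0], [-0.03, 0.03, -0.15]], [-1, [-0.08, 0.02, 0.01], [-0.05, 0.05, -0.27]], [-1, [-0.12, 0.025, 0.02], [-0.07, 0.07, -0.39]], [-1, [-0.147, 0.031, 0.047], [-0.275, 0.266, -1.491]], [-1, [-0.147, 0.031, 0.047], [-0.275, 0.266, -1.491]], [-1, [-0.147, 0.031, 0.047], [-0.275, 0.266, -1.491]], [-1, [-0.147, 0.031, 0.047], [-0.275, 0.266, -1.491]], [-1, [-0.147, 0.031, 0.047], [-0.275, 0.266, -1.491]], [-1, [-0.147, 0.031, 0.047], [-0.275, 0.266, -1.491]], [-1, [-0.147, 0.031, 0.047], [-0.275, 0.266, -1.491]]]'

```text
time: 6.45
eef_pos: [507.5, -87.6, 166.0]
eef_rot: [164.3, -3.2, 152.9]
ft_force: [-0.2, -0.1, -1.1]
gripper_width: 0.1
gripper_force: 0.0
```

```bash
python3 -c "
from h import *
go([*rack(-40,-86),170],tilted(20))"
```

```text
t 6.45 pos [507.5 -87.6 166. ] rot [164.3  -3.2 152.9] rack [-43.3 -86.5] w 0.1
shift [-0.0027  0.0027 -0.0036] turn [-0.064  0.053 -0.344]
```

Emit:
jog_arm --increments '[[-1, [-0.003, 0.003, -0.003], [-0.02, 0.018, -0.115]], [-1, [-0.003, 0.003, -0.003], [-0.042, 0.035, -0.23]], [-1, [-0.003, 0.003, -0.003], [-0.064, 0.053, -0.344]], [-1, [-0.003, 0.003, -0.003], [-0.064, 0.053, -0.344]], [-1, [-0.003, 0.003, -0.003], [-0.064, 0.053, -0.344]]]'

```text
time: 6.87
eef_pos: [511.9, -87.6, 169.8]
eef_rot: [160.1, -0.1, 172.1]
ft_force: [0.4, -0.3, -0.1]
gripper_width: -0.2
gripper_force: 0.0
```

```bash
python3 -c "
from h import *
go([*rack(-40,-84),95],tilted(20))
s=telemetry.state(); z=Ro.from_euler('xyz',s['eef_rot'],degrees=True).as_matrix()[:,2]; print(z, z[:2]@RY)"
```

```text
t 6.87 pos [511.9 -87.6 169.8] rot [ 1.601e+02 -1.000e-01  1.721e+02] rack [-38.9 -85.9] w -0.2
shift [ 0.001  -0.0236  0.071 ] turn [-0.002  0.001 -0.009]
[ 0.04482302  0.33729464 -0.94033144] 0.3402578022764252
```

Emit:
jog_arm --increments '[[-1, [0, -0.007, 0.02], [0, 0, 0]], [-1, [0.001, -0.013, 0.04], [0, 0, -0.009]], [-1, [0.001, -0.018, 0.055], [0, 0, -0.009]], [-1, [0.001, -0.022, 0.066], [0, 0, -0.009]], [-1, [0.001, -0.0235, 0.071], [0, 0, -0.009]], [-1, [0.001, -0.0235, 0.071], [0, 0, -0.009]], [-1, [0.001, -0.0235, 0.071], [0, 0, -0.009]]]'

```text
time: 7.45
eef_pos: [512.2, -85.7, 96.8]
eef_rot: [160.1, 0.3, 172.8]
ft_force: [-0.1, 0.8, 0.1]
gripper_width: 0.3
gripper_force: 0.0
```

Run:
```python
from h import *
go([*rack(-40,-44),95],tilted(20))
im=imaging.grab_frame("side")[:,:,::-1]
cv2.imwrite("pics/s2.png",cv2.resize(im[170:290,235:415],(780,520),interpolation=cv2.INTER_CUBIC))
```

```text
t 7.45 pos [512.2 -85.7  96.8] rot [160.1   0.3 172.8] rack [-38.9 -84. ] w 0.3
shift [0.001  0.037  0.0152] turn [-0.003  0.003  0.004]
```

View pics/s2.png

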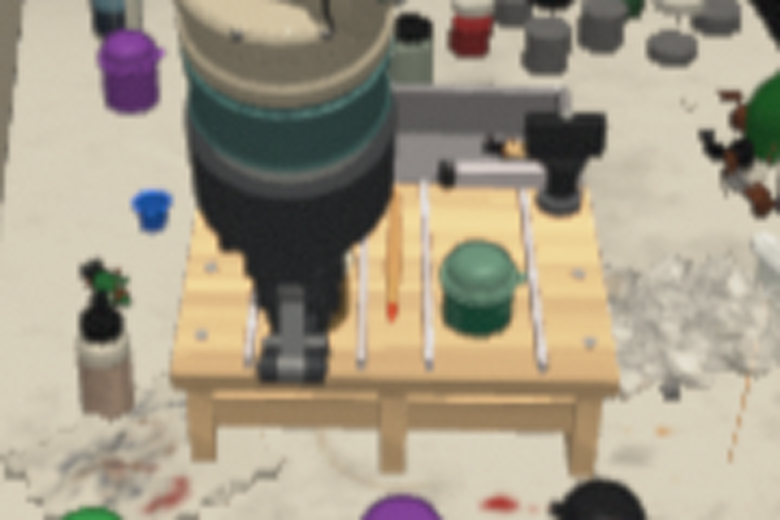

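The fingers sit in the near lane behind the pot, around (295,370) in the crop, and nothing else is disturbed. I'll push along the lane.

Emit:
jog_arm --increments '[[-1, [0.001, 0.0037, 0.0015], [0, 0, 0]], [-1, [0.001, 0.0074, 0.003], [0, 0, 0]], [-1, [0.001, 0.0111, 0.0045], [0, 0, 0]], [-1, [0.001, 0.0148, 0.006], [0, 0, 0]], [-1, [0.001, 0.0185, 0.0075], [0, 0, 0]], [-1, [0.001, 0.0222, 0.009], [0, 0, 0]], [-1, [0.001, 0.0259, 0.0105], [0, 0, 0]], [-1, [0.001, 0.0296, 0.012], [0, 0, 0]], [-1, [0.001, 0.0333, 0.0135], [0, 0, 0]], [-1, [0.001, 0.037, 0.015], [0, 0, 0]]]'

```text
time: 8.33
eef_pos: [516.2, -45.7, 95.0]
eef_rot: [160.2, 0.3, 172.8]
ft_force: [0.3, -0.8, 0.6]
gripper_width: -0.0
gripper_force: 0.3
```

```bash
python3 -c "
from h import *
go([*rack(-40,-4),95],tilted(20))
cv2.imwrite('pics/t2.png',cv2.resize(imaging.grab_frame('top')[120:250,255:415,::-1],(738,600),interpolation=cv2.INTER_CUBIC))"
```

```text
t 8.33 pos [516.2 -45.7  95. ] rot [160.2   0.3 172.8] rack [-40.1 -43.8] w -0.0
shift [-0.0002  0.0375  0.0135] turn [-0.003  0.003  0.004]
```

View pics/t2.png

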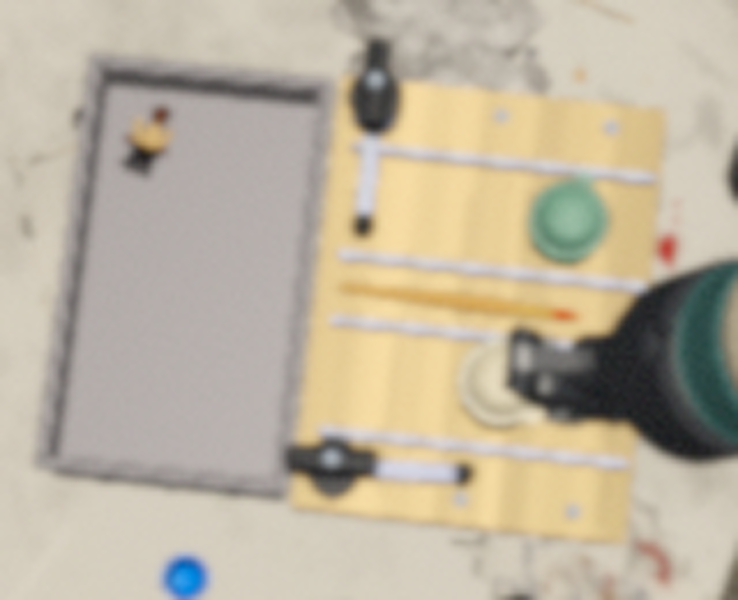

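The cream pot has slid to about crop (500,382), still upright in the lane. The gate arm is open and the rest is unchanged, so I'll keep pushing.

Emit:
jog_arm --increments '[[-1, [0, 0.0038, 0.0013], [0, 0, 0]], [-1, [0, 0.0075, 0.0027], [0, 0, 0]], [-1, [0, 0.0113, 0.004], [0, 0, 0]], [-1, [0, 0.015, 0.0054], [0, 0, 0]], [-1, [0, 0.0188, 0.0067], [0, 0, 0]], [-1, [0, 0.0225, 0.0081], [0, 0, 0]], [-1, [0, 0.0263, 0.0094], [0, 0, 0]], [-1, [0, 0.03, 0.0108], [0, 0, 0]], [-1, [0, 0.0338, 0.0121], [0, 0, 0]], [-1, [0, 0.0375, 0.0135], [0, 0, 0]]]'

```text
time: 9.22
eef_pos: [521.1, -6.1, 95.1]
eef_rot: [160.1, 0.3, 172.8]
ft_force: [-0.3, -0.7, -0.1]
gripper_width: -0.2
gripper_force: 0.1
```

Emit:
jog_arm --increments '[[-1, [0, 0.0038, 0.0013], [0, 0, 0]], [-1, [0, 0.0075, 0.0027], [0, 0, 0]], [-1, [0, 0.0113, 0.004], [0, 0, 0]], [-1, [0, 0.015, 0.0054], [0, 0, 0]], [-1, [0, 0.0188, 0.0067], [0, 0, 0]], [-1, [0, 0.0225, 0.0081], [0, 0, 0]], [-1, [0, 0.0263, 0.0094], [0, 0, 0]], [-1, [0, 0.03, 0.0108], [0, 0, 0]], [-1, [0, 0.0338, 0.0121], [0, 0, 0]], [-1, [0, 0.0375, 0.0135], [0, 0, 0]]]'

```text
time: 10.05
eef_pos: [526.2, 33.4, 95.2]
eef_rot: [160.2, 0.3, 172.8]
ft_force: [0.4, -1.4, 0.3]
gripper_width: 0.1
gripper_force: 0.3
```

```bash
python3 -c "
from h import *
go([*rack(-40,72),95],tilted(20))
b=imaging.grab_frame('top')[:,:,::-1]; cv2.imwrite('pics/t3.png',b)
hsv=cv2.cvtColor(b.copy(),cv2.COLOR_BGR2HSV)[165:235,260:400]
m=cv2.inRange(hsv,(15,25,170),(35,75,255)); n,_,st,ce=cv2.connectedComponentsWithStats(m)
for i in np.argsort(-st[1:,4])[:4]+1: print(st[i,4],ce[i]+[260,165],torack(cast(cam('top'),[ce[i]+[260,165]],108)[0]))"
```

```text
t 10.05 pos [526.2  33.4  95.2] rot [160.2   0.3 172.8] rack [-40.3  35.9] w 0.1
shift [-0.0004  0.0339  0.0124] turn [-0.003  0.003  0.005]
1698 [386.50176678 203.97585395] [-36.5915166  -54.26979391]
979 [283.8947906  215.05515832] [-80.99594843 144.17479893]
192 [320.80729167 201.36979167] [-45.78774745  74.99410841]
136 [369.51470588 182.58088235] [  2.43720906 -16.73134621]
```

Emit:
jog_arm --increments '[[-1, [0, 0.0038, 0.0013], [0, 0, 0]], [-1, [0, 0.0075, 0.0027], [0, 0, 0]], [-1, [0, 0.0113, 0.004], [0, 0, 0]], [-1, [0, 0.015, 0.0054], [0, 0, 0]], [-1, [0, 0.0188, 0.0067], [0, 0, 0]], [-1, [0, 0.0225, 0.0081], [0, 0, 0]], [-1, [0, 0.0263, 0.0094], [0, 0, 0]], [-1, [0, 0.03, 0.0108], [0, 0, 0]], [-1, [0, 0.0338, 0.0121], [0, 0, 0]], [-1, [0, 0.0375, 0.0135], [0, 0, 0]]]'

```text
time: 10.93
eef_pos: [531.1, 72.9, 95.1]
eef_rot: [160.1, 0.3, 172.8]
ft_force: [-0.7, 0.6, -0.9]
gripper_width: 0.1
gripper_force: 0.0
```

```bash
python3 -c "
from h import *
go([*rack(-40,60),190],tilted(20))
b=imaging.grab_frame('top')[:,:,::-1]
cv2.imwrite('pics/t4.png',cv2.resize(b[120:250,255:415],(738,600),interpolation=cv2.INTER_CUBIC))"
```

```text
t 10.93 pos [531.1  72.9  95.1] rot [160.1   0.3 172.8] rack [-40.4  75.8] w 0.1
shift [-0.0008  0.0174 -0.0946] turn [-0.003  0.003  0.004]
```

View pics/t4.png

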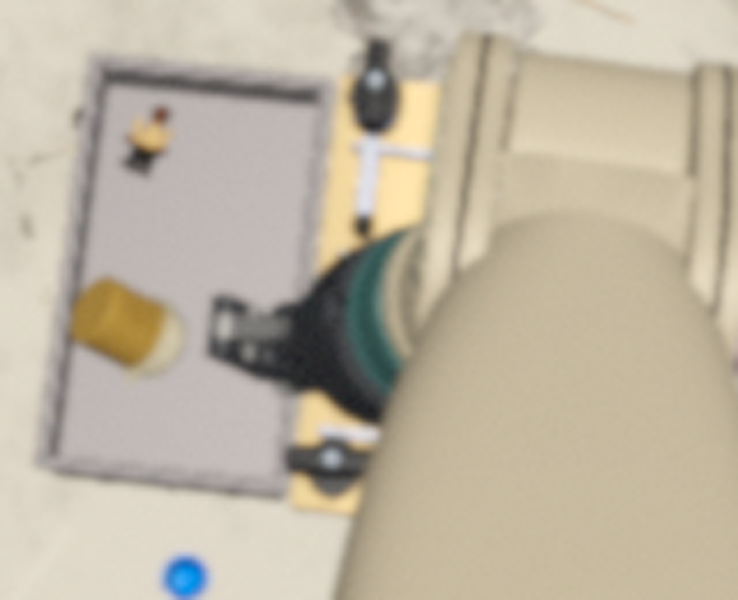

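The cream pot now lies in the box at about crop (125,325), and the box, figure and far gate are in place. I'll retreat up and return to the knob.

Emit:
jog_arm --increments '[[-1, [0, 0, -0.03], [0, 0, 0]], [-1, [0, 0, -0.06], [0, 0, 0]], [-1, [0, 0, -0.09], [0, 0, 0]], [-1, [0, 0, -0.12], [0, 0, 0]], [-1, [0, 0, -0.12], [0, 0, 0]]]'

```text
time: 11.4
eef_pos: [529.4, 30.3, 214.1]
eef_rot: [160.2, 0.9, 172.7]
ft_force: [1.5, -0.3, 0.0]
gripper_width: 0.2
gripper_force: 0.0
```

```bash
python3 -c "
from h import *
go([487.8,60.3,210],[180,0,86.1])"
```

```text
t 11.4 pos [529.4  30.3 214.1] rot [160.2   0.9 172.7] rack [-36.7  33.2] w 0.2
shift [0.0451 0.0219 0.0115] turn [ 0.289 -0.249  1.498]
```

Emit:
jog_arm --increments '[[-0.3, [0.045, 0.022, 0.0115], [0.289, -0.249, 1.498]], [-0.3, [0.045, 0.022, 0.0115], [0.289, -0.249, 1.498]], [-0.3, [0.045, 0.022, 0.0115], [0.289, -0.249, 1.498]], [-0.3, [0.045, 0.022, 0.0115], [0.289, -0.249, 1.498]], [-0.3, [0.045, 0.022, 0.0115], [0.289, -0.249, 1.498]], [-0.3, [0.045, 0.022, 0.0115], [0.289, -0.249, 1.498]], [-0.3, [0.045, 0.022, 0.0115], [0.289, -0.249, 1.498]], [-0.3, [0.045, 0.022, 0.0115], [0.289, -0.249, 1.498]], [-0.3, [0.045, 0.022, 0.0115], [0.289, -0.249, 1.498]], [-0.3, [0.045, 0.022, 0.0115], [0.289, -0.249, 1.498]]]'

```text
time: 12.23
eef_pos: [483.5, 62.4, 204.2]
eef_rot: [177.1, -2.4, 102.3]
ft_force: [-0.8, 0.1, 0.7]
gripper_width: 30.0
gripper_force: 0.0
```

Emit:
jog_arm --increments '[[-0.3, [0, 0, 0], [0.04, -0.04, 0.22]], [-0.3, [0, 0, 0], [0.04, -0.04, 0.22]], [-0.3, [0, 0, 0], [0.04, -0.04, 0.22]]]'

```text
time: 12.48
eef_pos: [484.3, 62.8, 204.1]
eef_rot: [179.7, -0.5, 90.0]
ft_force: [-0.1, -0.3, 0.4]
gripper_width: 29.8
gripper_force: 0.0
```

```bash
python3 -c "
from h import *
go([488,60.5,210],[180,0,86.1])"
```

```text
t 12.48 pos [484.3  62.8 204.1] rot [179.7  -0.5  90. ] rack [-85.6  59.7] w 29.8
shift [-0.0023  0.0037 -0.0059] turn [ 0.004 -0.009  0.067]
```

Emit:
jog_arm --increments '[[-0.2, [-0.002, 0.004, 0], [0.004, -0.009, 0.067]], [-0.2, [-0.002, 0.004, 0], [0.004, -0.009, 0.067]], [-0.2, [-0.002, 0.004, 0], [0.004, -0.009, 0.067]]]'

```text
time: 12.73
eef_pos: [487.7, 60.2, 204.2]
eef_rot: [180.0, -0.1, 86.3]
ft_force: [-0.4, 0.4, 0.6]
gripper_width: 34.3
gripper_force: 0.0
```

```bash
python3 -c "
from h import *
go([488.2,60,115],[180,0,86.1])"
```

```text
t 12.73 pos [487.7  60.2 204.2] rot [ 1.80e+02 -1.00e-01  8.63e+01] rack [-81.8  57.6] w 34.3
shift [-0.0003  0.0004  0.0892] turn [ 0.001 -0.001  0.004]
```

Emit:
jog_arm --increments '[[-0.2, [0, 0, 0.03], [0, 0, 0]], [-0.2, [0, 0, 0.055], [0, 0, 0]], [-0.2, [0, 0, 0.075], [0, 0, 0]], [-0.2, [0, 0, 0.085], [0, 0, 0]], [-0.2, [0, 0, 0.088], [0, 0, 0]], [-0.2, [0, 0, 0.088], [0, 0, 0]], [-1, [0, 0, 0.088], [0, 0, 0]], [-1, [0, 0, 0.088], [0, 0, 0]], [-1, [0, 0, 0.088], [0, 0, 0]], [-1, [0, 0, 0.088], [0, 0, 0]]]' --force 40

```text
time: 13.57
eef_pos: [488.5, 60.3, 118.0]
eef_rot: [179.9, -0.0, 86.2]
ft_force: [-3.1, 0.4, 7.0]
gripper_width: 11.0
gripper_force: 40.5
```

Emit:
jog_arm --increments '[[-1, [0, 0, 0], [0, 0, -0.08]], [-1, [0, 0, 0], [0, 0, -0.16]], [-1, [0, 0, 0], [0, 0, -0.24]], [-1, [0, 0, 0], [0, 0, -0.32]], [-1, [0, 0, 0], [0, 0, -0.4]], [-1, [0, 0, 0], [0, 0, -0.48]], [-1, [0, 0, 0], [0, 0, -0.56]], [-1, [0, 0, 0], [0, 0, -0.64]], [-1, [0, 0, 0], [0, 0, -0.72]], [-1, [0, 0, 0], [0, 0, -0.8]]]'

```text
time: 14.4
eef_pos: [488.2, 60.2, 118.0]
eef_rot: [179.9, 0.1, 132.2]
ft_force: [-3.6, -0.1, 7.3]
gripper_width: 11.0
gripper_force: 40.5
```

Emit:
jog_arm --increments '[[-1, [0, 0, 0], [0, 0, -0.08]], [-1, [0, 0, 0], [0, 0, -0.16]], [-1, [0, 0, 0], [0, 0, -0.24]], [-1, [0, 0, 0], [0, 0, -0.32]], [-1, [0, 0, 0], [0, 0, -0.4]], [-1, [0, 0, 0], [0, 0, -0.48]], [-1, [0, 0, 0], [0, 0, -0.56]], [-1, [0, 0, 0], [0, 0, -0.64]], [-1, [0, 0, 0], [0, 0, -0.7]], [-1, [0, 0, 0], [0, 0, -0.74]]]'

```text
time: 15.23
eef_pos: [488.0, 60.0, 118.0]
eef_rot: [180.0, 0.1, 174.4]
ft_force: [-3.6, -0.3, 6.5]
gripper_width: 11.2
gripper_force: 44.4
```

Emit:
jog_arm --increments '[[-1, [0, 0, 0], [0, 0, 0]], [-1, [0, 0, 0], [0, 0, 0]]]'

```text
time: 15.4
eef_pos: [488.0, 60.0, 118.0]
eef_rot: [180.0, 0.1, 174.2]
ft_force: [-4.5, -0.2, 7.5]
gripper_width: 10.9
gripper_force: 43.2
```

```bash
python3 -c "
from h import *
s=telemetry.state(); print(s['eef_rot'],s['wrist_torque'],s['ft_force'])"
```

```text
[1.79979867e+02 7.02564174e-02 1.74228641e+02] [-0.04442174  1.03517598 -0.80110296] [-4.49638653 -0.15112013  7.48330646]
```

The −0.8 N m of twist shows the gate is on its closed stop. I'll release, retreat and check.

Emit:
jog_arm --increments '[[-0.2, [0, 0, 0], [0, 0, 0]], [-0.2, [0, 0, 0], [0, 0, 0]], [-0.2, [0, 0, 0], [0, 0, 0]], [-0.2, [0, 0, -0.02], [0, 0, 0]], [-0.2, [0, 0, -0.05], [0, 0, 0]], [-0.2, [0, 0, -0.08], [0, 0, 0]], [-0.2, [-0.03, 0, -0.1], [0, 0, 0]], [-0.2, [-0.03, 0, -0.1], [0, 0, 0]]]'

```text
time: 16.07
eef_pos: [525.6, 56.9, 222.4]
eef_rot: [179.9, 0.9, 174.4]
ft_force: [2.3, 0.4, -0.3]
gripper_width: 34.5
gripper_force: 0.0
```

Emit:
jog_arm --increments '[[-0.2, [0.03, -0.03, 0], [0, 0, 0]], [-0.2, [0.05, -0.06, 0], [0, 0, 0]], [-0.2, [0.07, -0.1, -0.02], [0, 0, 0]], [-0.2, [0.09, -0.14, -0.03], [0, 0, 0]], [-0.2, [0.1, -0.18, -0.03], [0, 0, 0]], [-0.2, [0.1, -0.22, -0.03], [0, 0, 0]], [-0.2, [0.1, -0.25, -0.03], [0, 0, 0]], [-0.2, [0.1, -0.25, -0.03], [0, 0, 0]]]'

```text
time: 16.73
eef_pos: [393.7, -187.8, 246.7]
eef_rot: [-179.8, 0.2, 174.0]
ft_force: [0.9, 0.9, -0.5]
gripper_width: 33.9
gripper_force: 0.0
```

```bash
python3 -c "
from h import *
b=imaging.grab_frame('top')[:,:,::-1]
cv2.imwrite('pics/t5.png',cv2.resize(b[120:250,255:415],(738,600),interpolation=cv2.INTER_CUBIC))
print(torack(telemetry.state()['eef_pos']))"
```

```text
[-143.70150495 -197.61662609]
```

View pics/t5.png

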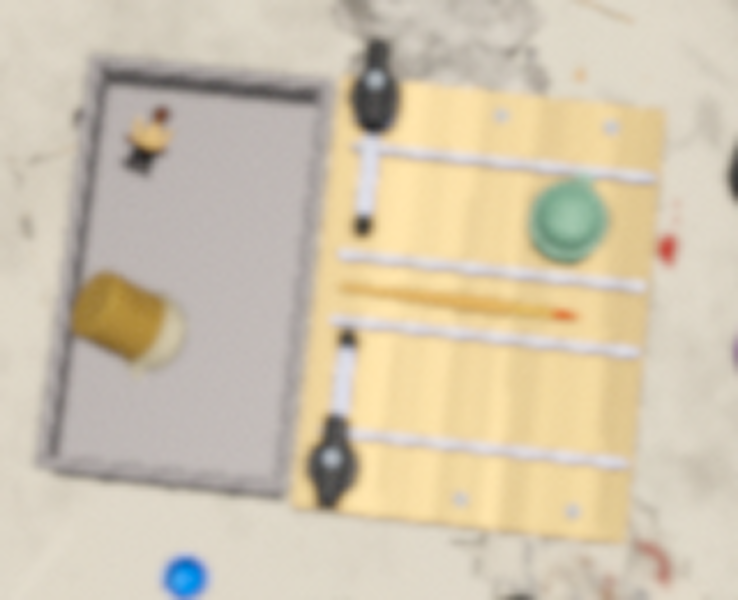

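The lane is empty and the pot lies in the box at about (125,320). The near gate is back across the lane on its stop (pivot (332,462), tip (347,338)), and the small pot, far gate, brush, box and figure are unmoved. I'm handing the job in.

```bash
python3 -c "
from plant import workorder
print(workorder.job_done())"
```

```text
the job is handed in; nothing more can be done
None
```

The larger (cream) pot is in the reject box, the near gate is closed on its stop, nothing else was seen to have moved, and the job was handed in after about 17 s of robot time.

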